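Lock the hook rail with its cross pin

ROBOT

A 7-joint arm with a two-finger parallel gripper is mounted at the origin on the work surface. World frame = base frame: x ahead of the robot, y to its left, z up, the work surface at z = 0. Lengths are in m, angles in rad, forces in N, time in s.
With the tool pointing down it reaches from about 0.425 to 0.875 m from the base axis. Payload 8.4 kg.
Tool frame: the origin (TCP) lies at the very end of the fingers, on their centre line; the grasp point (between the pads) lies 19 mm behind it; z points along the fingers, y is the line along which they close (so a half turn about z gives the same grasp; the last joint's range is limited). The gripper opens to 85 mm and grips with 20 to 120 N. Pads are 22 mm wide; open, the fingers measure 114 mm over their backs; the gripper's body (76 mm by 85 mm) begins 54 mm behind the grasp point. The pads swing forward as they close: fully open they stand 13 mm farther back than shut.
Start: joints at [1.065, 0.333, 0.04, 1.465, -0.013, 1.343, -0.059], TCP at [0.257, -0.597, 0.231] pointing down, gripper open.
Joint ranges: [-2.58, 2.58], [-0.38, 2.09], [-1.3, 1.39], [0.25, 2.4], [-1.5, 4.64], [0.08, 2.09], [-2.65, 2.65]. Speed limits (rad/s): [2.22, 2.22, 2.79, 2.79, 3.14, 3.14, 3.14].

INTERFACE

Orientations are given as a unit quaternion [w, x, y, z].
In Python, from station import bot gives the robot as it stands.
- The arm moves only by the tool servo_tool, never from a script. Its argument "series" is a list of rows, each an object with "slide": the shift along the tool's x, y, z in m, a list of three; "turn": the turn about the tool's z in degrees; "hand": the closure, from 0 (fully open) to 1 (shut). A call has 1 to 20 rows; each row is the pose to reach, as a shift and turn from the pose commanded when the call began, along the tool's axes at that moment; what a row does not reach only later rows make up. A row lasts 1/10 s, in which the tool goes at most 50 mm and 8.59 degrees, less where a joint would pass 70% of its speed; a pose out of reach is approached as far as the arm can. A call with a gripper value outside its range is refused whole. The fingers move at their own pace and stop on an object; the grip force is fixed at half the most. Time passes only in rows, so rows that repeat a pose let the fingers close. It gives the time, the measured TCP pose, the force, the opening and the grip force at its end, in the units of the state.
- bot.get_state(): the state, without advancing time (a new reading comes with each control period).
- bot.grab_frame(name): name is "scene" or "top" or "wrist"; returns a dict with "frame" (384x512x3 uint8, blue, green, red), "z_map" (384x512 float32, m along the optical axis (not along the pixel's ray), 0 where there is no reading), "fov_y" (degrees; the focal length in pixels is half the picture's height over the tangent of half this angle, whatever the lens; pixels are square), "cx", "cy" (the principal point, pixels), "rvec" (rotation vector, rad) and "tvec" (3), from world to camera coordinates, as OpenCV has them. Camera axes: x right, y down, z forward; pixel columns grow to the right and rows downward; lengths in m; the calibration is good to about 2 mm. A picture is of the moment at which its call begins.
- bot.job_done(): hands the job in; it is judged then, once.
Trained networks look in a picture, given as the dict that the camera call returned (one of the last four; its "shot" number tells which), for a name from the list of things; names that differ only in an ending like _2 or _b are one class to them, and where a whole thing is asked for, a point or a joint stands for the part that bears it (a point fixed in the world has none). Each returns a list of dicts, best first, with "conf" (0 to 1); they miss things now and then, are a little off and sometimes report something else, mostly with a low value. They report only what shows in the picture. A call takes as long as a camera call.
- bot.search_frame(picture, name): "extent" ([centre column, centre row, width, height] in pixels, round what is visible of it).
- bot.cut_out(picture, name): "region" (384x512 bool, what is visible of it) and "extent" ([centre column, centre row, width, height] in pixels, round what is visible of it).
- bot.tip_of(picture, name): "at" ([column, row] in pixels: a listed point, or the origin of a listed thing).
The state is a dict: "clock": time; "qpos": joint angles; "qvel": joint speeds; "joint_efforts": joint torques, N m; "position": TCP position; "tcp_rot": TCP orientation; "force": force on the tool from outside, world axes, zero at the start; "moment": the same for the moment, N m; "opening": opening from 0.0 (shut) to 1.0 (fully open); "gripper_force": force on a finger pad.
Only numpy, scipy, OpenCV 4.12 (cv2) and the standard library are available. Lean on these libraries where they do the work, as an engineer would, in place of code of your own. Each camera call takes 0.05 s, during which the arm holds its last target. There are 200 camera calls.

TASK

Lock the loose chrome hook rail into its bracket: take the lock pin out of the ceramic stand, put it in the hole on top of the bracket, and roll the rail by its end knob until the rail's hidden cross-hole lines up and the pin goes all the way down, its flange resting on the bracket. Do not force the pin, neither by pressing it on the rail nor by turning the rail on against it. Let go of everything, and leave the other things where they are.

Things in the scene. Friction and masses are not known exactly. Their poses are not given: they have to be found in the camera images.
- unit: White melamine shelf unit fixed on the counter: board 120 x 352 x 16 mm (x, y, z), top 221 mm above the counter, on two end panels. Origin: on the counter under its middle (board spans x -40 to +80 mm). +x to the back, -x the front towards the robot, y along the shelf, z up. Chrome brackets stand out in front of the panels, 95 mm in front of the origin, at y = -160 and +160 mm, and carry the rail.
- rail_mid (a point): Middle, on the axis, of the chrome rail: a smooth straight tube 25 mm in diameter along y, 185 mm above the counter, through both brackets and on past the -y one to an end knob. It rolls about its axis without end, against slight friction (0.05 N m), stays where left, cannot shift lengthwise. Nothing outside shows how it is turned. This point and its axes are the unit's and do not turn with it.
- bracket_hole (a point): Centre of the mouth of the vertical hole on the flat top (40 x 36 mm in x, y) of the chrome bracket at the knob end (-y), 217 mm above the counter. The hole is 9.6 mm in diameter and 18 mm long; 19.5 mm under its mouth lies the top of the rail. Axes as the unit's.
- cross_hole (a point): Middle of the rail's cross-hole, on the rail's axis under the bracket hole, hidden inside: 10.4 mm wide, through the whole rail. At the start it is an unknown 0.45 to 1.75 rad off upright; rolling the rail's top towards the robot (unit's -x) by that much brings it upright. The pin falls in over about 0.25 rad of roll, then goes on into a 10.4 mm hole in the bracket's floor. Axes: the unit's.
- knob_center (a point): Centre of the rail's end knob: round, ringed, steel, 36 mm in diameter, 48 mm long along y, on the rail's axis 185 mm above the counter, 78 mm from the bracket hole in the unit's -y. Free in front, behind, above and past its end: it can be pinched across x from above and rolled by tilting the gripper about the rail's axis, one stroke after another. Axes: the unit's, not turning.
- pin_grip (a point): Middle of the steel lock pin's grip; z up along the pin, x and y square to its flat sides. Square grip 18 x 18 mm, 26 mm long; under it a round flange 26 mm in diameter, 3 mm thick; then the shank. The point is 13 mm below the pin's top, 16 mm above the flange's underside, and 84 mm above the counter at the start (upright in an end hole of the stand).
- pin_tip (a point): Middle of the pin's lower end, 72 mm below the grip point; axes as the pin's. Round shank 8 mm in diameter, 56 mm long up to the flange, 3 mm taper at the tip. About 60 g: it drops by its own weight when the cross-hole comes under it. Above the counter: about 197.5 mm while it stands on the rail in the bracket hole, 161 mm fully home.
- stand: White ceramic stand fixed on the counter, 56 x 130 x 50 mm (x, y, z), origin under its centre. Three holes 9.2 mm in diameter and 38 mm deep along its y at -42, 0 and +42 mm; the pin is in one end hole, the cuticle pusher in the other.
- pusher: Slim steel cuticle pusher, 8 mm rod 100 mm long with a flat spade on top, upright in the other end hole of the stand; origin at its lower end. Not to be disturbed.
- jar: Glass jar with closed lid, 64 mm in diameter, 85 mm high, on the shelf board; origin under its centre.
- earcase: White silicone earplug case, 34 x 52 x 20 mm, on the shelf board; origin under its centre.
- comb: Flat steel comb 150 mm long, 30 mm wide, 3 mm thick, lying on the shelf board along y; origin under its centre.
- scraper_end (a point): Lower end of the steel tongue scraper that hangs from a wire hook on the rail, 137 mm below the rail's axis; it swings freely.
- hairclip_mid (a point): Middle of the pink hair clip (28 x 66 x 50 mm) that hangs from a wire hook on the rail, 70 mm below the rail's axis; it swings freely.
- lenscase: White contact lens case, 30 x 67 x 18 mm, on the counter; origin under its centre.
- tumbler: Clear plastic tumbler, 72 mm in diameter, 100 mm high, on the counter; origin under its centre.

How it is judged:
By the outcome, as a careful person would: the job done as asked, in the order asked, and still so for the second after the job is handed in, with the robot touching nothing.
It also fails if it takes over 72 s, if anything falls off the work surface, if the arm or the gripper's body presses on something with over 40 N, if the wrist force passes 120 N, or if a joint passes its speed limit or range.

## Working session

There is one attempt and no reset: what is moved stays moved. The work goes in short steps, Python scripts to look and compute and a tool call to move; the robot and the scene stay as the last step left them, time stands still between calls to the robot, and variables do not carry over. Pictures are saved under pics/ and viewed, at most 10 in all, crops included, and the job is handed in when it is done.

Besides the shell and the picture viewer there is one more tool, called after ">>>" as name(argument=value, ...) on one line, values as JSON. servo_tool: Moves the arm, as the interface text tells. Its arguments: {"type":"object","properties":{"series":{"type":"array"}},"required":["series"]}

```bash
ls; mkdir -p pics
cat > h.py <<'E'
import numpy as np, cv2
from station import bot
def cam(f):
    R=cv2.Rodrigues(np.array(f["rvec"],float))[0]; t=np.array(f["tvec"],float).ravel()
    F=f["frame"].shape[0]/2/np.tan(np.radians(f["fov_y"])/2); return R,t,F
def ray(f,p):
    R,t,F=cam(f); d=R.T@np.array([(p[0]-f["cx"])/F,(p[1]-f["cy"])/F,1]); return -R.T@t,d
def at_z(f,p,z):
    o,d=ray(f,p); return o+d*(z-o[2])/d[2]
def proj(f,X):
    R,t,F=cam(f); c=R@np.array(X)+t; return F*c[:2]/c[2]+[f["cx"],f["cy"]]
def cloud(f):
    R,t,F=cam(f); z=f["z_map"]; v,u=np.mgrid[:z.shape[0],:z.shape[1]]
    P=np.dstack([(u-f["cx"])/F*z,(v-f["cy"])/F*z,z]); return (P-t)@R
E
python3 - <<'E'
from h import *
np.set_printoptions(precision=4,suppress=True)
s=bot.get_state(); print(s)
fs=[bot.grab_frame(n) for n in("scene","top","wrist")]
cv2.imwrite("pics/a.png",np.vstack([np.hstack([cv2.resize(fs[0]["frame"],(400,300)),cv2.resize(fs[1]["frame"],(400,300))]),np.hstack([cv2.resize(fs[2]["frame"],(400,300)),np.zeros((300,400,3),np.uint8)])]))
for f in fs:
    print(f["rvec"],f["tvec"],f["fov_y"])
    for n,z in dict(unit=0,rail_mid=.185,bracket_hole=.217,knob_center=.185,pin_grip=.084,stand=0,pusher=.012,jar=.221,hairclip_mid=.115,scraper_end=.048,tumbler=0,lenscase=0).items():
        r=bot.tip_of(f,n)
        print(n,[(round(q["conf"],2),np.round(q["at"]),at_z(f,q["at"],z)) for q in r[:2]])
E
```

```text
pics
{'clock': 0.0, 'qpos': array([ 1.0648,  0.3339,  0.0399,  1.4663, -0.0134,  1.3433, -0.0585]), 'qvel': array([-0.0012,  0.0003,  0.    ,  0.0009,  0.0003, -0.0003,  0.0006]), 'joint_efforts': array([ -0.0003, -65.8547,   1.3653, -40.5571,   0.0167,   0.0125,
         0.    ]), 'position': array([ 0.257 , -0.5965,  0.2304]), 'tcp_rot': array([-0.0008,  0.9794,  0.202 , -0.0002]), 'force': array([-0.288 ,  0.2433, -0.0221]), 'moment': array([ 0.0328,  0.0171, -0.0337]), 'gripper_force': 0.0, 'opening': 1.0000066617443337}
[ 2.0117  1.2249 -0.5708] [-0.2294 -0.2442  1.4251] 53.428101055393704
unit [(0.47, array([175., 210.]), array([ 0.4017, -0.2007,  0.    ]))]
rail_mid [(0.63, array([300., 149.]), array([0.5341, 0.1211, 0.185 ])), (0.55, array([171., 211.]), array([ 0.6011, -0.2463,  0.185 ]))]
bracket_hole [(0.55, array([179., 302.]), array([ 0.8439, -0.3059,  0.217 ]))]
knob_center [(0.9, array([216., 183.]), array([ 0.56  , -0.1238,  0.185 ]))]
pin_grip [(0.57, array([172., 210.]), array([ 0.4898, -0.2231,  0.084 ])), (0.35, array([314., 184.]), array([0.5734, 0.1488, 0.084 ])
[... 976 characters left out ...]
[(0.46, array([346., 221.]), array([ 0.516, -0.301,  0.012])), (0.23, array([176., 217.]), array([0.5577, 0.2308, 0.012 ]))]
jar [(0.65, array([164., 165.]), array([0.6671, 0.2166, 0.221 ]))]
hairclip_mid [(0.5, array([179., 216.]), array([0.5441, 0.1999, 0.115 ]))]
scraper_end [(0.52, array([208., 214.]), array([0.5559, 0.1256, 0.048 ]))]
tumbler [(0.87, array([339., 172.]), array([ 0.6795, -0.2985,  0.    ]))]
lenscase [(0.65, array([227., 255.]), array([0.4336, 0.0765, 0.    ]))]
[-2.3904  1.5717  0.2592] [-0.648  -0.0431  0.3815] 60.25611499578992
unit []
rail_mid []
bracket_hole []
knob_center []
pin_grip []
stand []
pusher []
jar []
hairclip_mid []
scraper_end []
tumbler []
lenscase []
```

View pics/a.png

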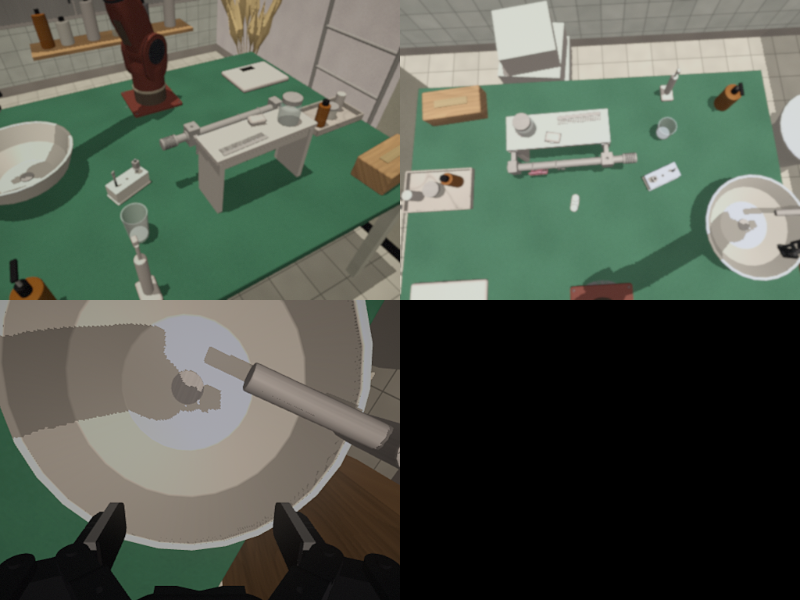

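Run:
```python
from h import *
np.set_printoptions(precision=4,suppress=True)
for n in("scene","top"):
    f=bot.grab_frame(n); P=cloud(f); ok=f["z_map"]>0
    m=ok&(abs(P[...,2]-.217)<.004)&(P[...,0]>.48)&(P[...,0]<.62)
    for nm,mm in (("board",ok&(abs(P[...,2]-.221)<.005)&(P[...,0]>.5)),("stand",ok&(abs(P[...,2]-.05)<.004)&(P[...,1]<-.1)&(P[...,1]>-.4)&(P[...,0]<.6)),("pin",ok&(abs(P[...,2]-.097)<.003)&(P[...,1]<-.1)&(P[...,1]>-.4)&(P[...,0]<.58)&(P[...,0]>.4)),("tube",ok&(P[...,2]>.190)&(P[...,2]<.206)&(P[...,0]>.48)&(P[...,0]<.62)&(P[...,1]<-.0))):
        q=P[mm]; 
        if len(q)<5: print(n,nm,len(q)); continue
        r=cv2.minAreaRect((q[:,:2]*1000).astype(np.float32)); print(n,nm,len(q),q.mean(0),r, np.percentile(q,[2,98],axis=0).ravel())
    cv2.imwrite(f"pics/b_{n}.png",cv2.resize(f["frame"][130:330,120:400] if n=="scene" else f["frame"][120:300,140:392],None,fx=2.8,fy=2.8,interpolation=cv2.INTER_CUBIC))
```

```text
scene board 4390 [0.6733 0.0733 0.2206] ((663.2276611328125, -39.3243408203125), (262.8380432128906, 647.0938720703125), 13.504303932189941) [ 0.5723 -0.0586  0.2168  0.7258  0.2798  0.2242]
scene stand 785 [ 0.5096 -0.2642  0.0495] ((504.5984802246094, -259.9674987792969), (59.80632781982422, 131.2760467529297), 21.38311767578125) [ 0.4733 -0.3226  0.0466  0.547  -0.1987  0.0522]
scene pin 52 [ 0.497  -0.2376  0.0966] ((507.38006591796875, -256.2273254394531), (17.7070255279541, 98.9651870727539), 26.898956298828125) [ 0.4807 -0.3032  0.0942  0.5236 -0.2123  0.0997]
scene tube 498 [ 0.5629 -0.0872  0.1975] ((572.4267578125, -78.81903839111328), (147.33407592773438, 81.04519653320312), 78.85527038574219) [ 0.5428 -0.1477  0.1905  0.6052 -0.0049  0.2051]
top board 4784 [0.6559 0.0946 0.2202] ((656.0479125976562, -29.017730712890625), (260.4405212402344, 663.0507202148438), 13.268105506896973) [ 0.5644 -0.0574  0.2165  0.7189  0.2844  0.2245]
top stand 638 [ 0.5022 -0.2628  0.0495] ((501.9584045410156, -261.8511657714844), (55.89509582519531, 130.6708526611328), 21.251628875732422) [ 0.4608 -0.323   0.0462  0.5411 -0.2     0.0533]
top pin 38 [ 0.4887 -0.2289  0.0963] ((502.9080810546875, -257.64715576171875), (17.74746322631836, 94.33354949951172), 25.246841430664062) [ 0.476  -0.302   0.0941  0.5187 -0.2138  0.0993]
top tube 505 [ 0.5557 -0.0824  0.1975] ((568.973876953125, -74.25023651123047), (76.27699279785156, 149.7272491455078), 2.7182071208953857) [ 0.5304 -0.1469  0.1911  0.6038 -0.0031  0.2047]
```

View pics/b_top.png

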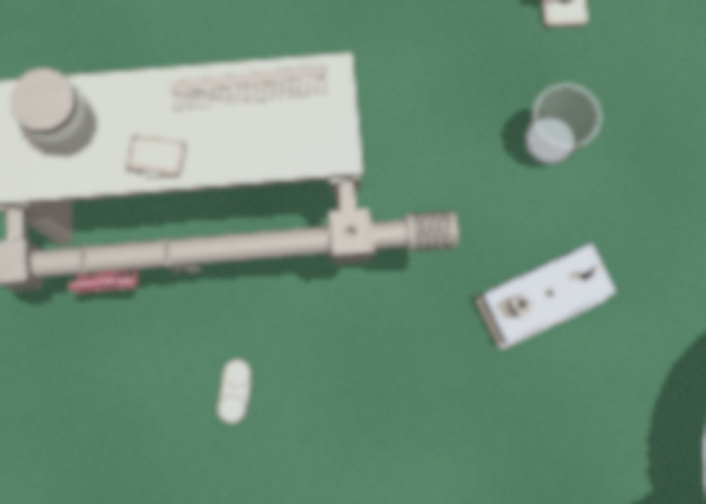

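View pics/b_scene.png

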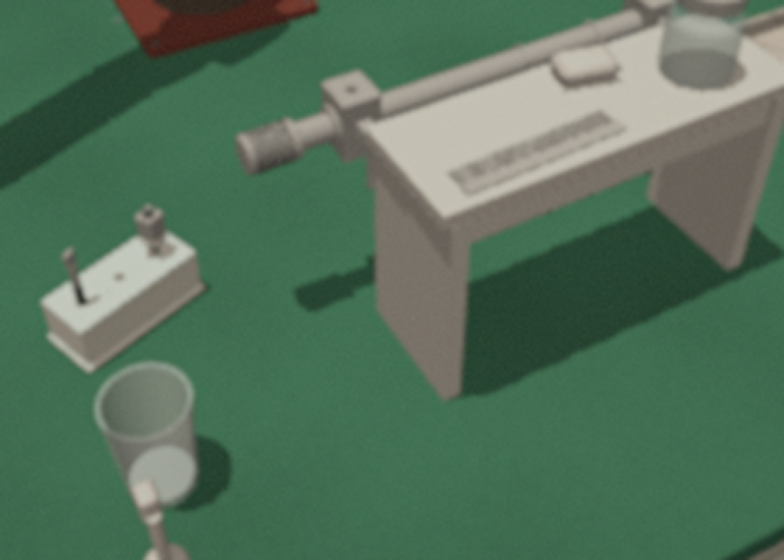

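Crop scale 2.8: the top view shows the bracket hole at pixel (265,202), the knob at (294,202), and the pin in the +y stand hole at (324,229) with the pusher in the other end hole. The unit is yawed only a few degrees. The moves turn only about the tool's z, so the rail will have to be rolled by friction on the knob's top. First I'll bring the wrist camera over the pin.

```bash
cat >> h.py <<'E'
from scipy.spatial.transform import Rotation as Ro
np.set_printoptions(precision=4,suppress=True)
def yaw(s):
    w,x,y,z=s["tcp_rot"]; X=Ro.from_quat([x,y,z,w]).as_matrix()[:,0]; return np.degrees(np.arctan2(X[1],X[0]))
def go(T,Y=None):
    s=bot.get_state(); w,x,y,z=s["tcp_rot"]; R=Ro.from_quat([x,y,z,w]).as_matrix()
    print("pos",s["position"],"yaw",round(yaw(s),2),"t",s["clock"],"slide",R.T@(np.array(T)-s["position"]),"turn",None if Y is None else round(yaw(s)-Y,2))
E
python3 - <<'E'
from h import *
s=bot.get_state(); f=bot.grab_frame("wrist"); o,d=ray(f,[256,192])
w,x,y,z=s["tcp_rot"]; R=Ro.from_quat([x,y,z,w]).as_matrix()
print("cam in tool",R.T@(o-s["position"]),"dir",R.T@d)
go([0.46,-0.25,0.30])
E
```

```text
cam in tool [ 0.0808 -0.001  -0.1436] dir [-0.309   0.0023  0.9511]
pos [ 0.2572 -0.597   0.2313] yaw 23.3 t 2.1 slide [ 0.3236 -0.2384 -0.0687] turn None
```

>>> servo_tool(series=[{"slide": [0, 0, -0.045], "turn": 0, "hand": 0}, {"slide": [0.03, -0.02, -0.07], "turn": 0, "hand": 0}, {"slide": [0.07, -0.05, -0.07], "turn": 0, "hand": 0}, {"slide": [0.11, -0.08, -0.07], "turn": 0, "hand": 0}, {"slide": [0.15, -0.11, -0.07], "turn": 0, "hand": 0}, {"slide": [0.19, -0.14, -0.07], "turn": 0, "hand": 0}, {"slide": [0.23, -0.17, -0.07], "turn": 0, "hand": 0}, {"slide": [0.27, -0.2, -0.07], "turn": 0, "hand": 0}, {"slide": [0.3, -0.22, -0.07], "turn": 0, "hand": 0}, {"slide": [0.323, -0.238, -0.07], "turn": 0, "hand": 0}, {"slide": [0.323, -0.238, -0.07], "turn": 0, "hand": 0}, {"slide": [0.323, -0.238, -0.07], "turn": 0, "hand": 0}, {"slide": [0.323, -0.238, -0.07], "turn": 0, "hand": 0}])

```text
clock: 3.4
position: [0.459, -0.2518, 0.3013]
tcp_rot: [0.0, 0.98, 0.201, -0.0]
force: [0.3, -0.8, 0.7]
opening: 0.994
gripper_force: 0.0
```

Run:
```python
from h import *
s=bot.get_state(); print(s["position"],yaw(s),s["qvel"].max())
f=bot.grab_frame("wrist"); cv2.imwrite("pics/c.png",cv2.resize(f["frame"],(800,600)))
for n,z in dict(bracket_hole=.217,knob_center=.185,pin_grip=.084,stand=0,pusher=.012).items():
    r=bot.tip_of(f,n); print(n,[(round(q["conf"],2),np.round(q["at"]),at_z(f,q["at"],z)) for q in r[:2]])
P=cloud(f);ok=f["z_map"]>0
m=ok&(abs(P[...,2]-.097)<.0025)&(P[...,0]<.51)&(P[...,0]>.4)&(P[...,1]>-.26)&(P[...,1]<-.19)
q=P[m]; print(len(q),q.mean(0),cv2.minAreaRect((q[:,:2]*1000).astype(np.float32)))
m=ok&(abs(P[...,2]-.05)<.003); q=P[m]; print(len(q),cv2.minAreaRect((q[:,:2]*1000).astype(np.float32)))
m=ok&(abs(P[...,2]-.0695)<.003); q=P[m]; print(len(q),q.mean(0))
```

```text
[ 0.459  -0.2518  0.3013] 23.2101101689585 0.007482915151929321
bracket_hole []
knob_center []
pin_grip []
stand [(0.71, array([277., 119.]), array([ 0.5038, -0.2628,  0.    ]))]
pusher [(0.67, array([306., 119.]), array([ 0.5191, -0.295 ,  0.012 ]))]
279 [ 0.4875 -0.2204  0.0981] ((487.1651916503906, -220.33241271972656), (17.824874877929688, 17.91838836669922), 31.718835830688477)
5742 ((261.4463195800781, -298.32574462890625), (490.8163757324219, 651.95166015625), 52.882293701171875)
354 [ 0.4239 -0.4433  0.0699]
```

View pics/c.png

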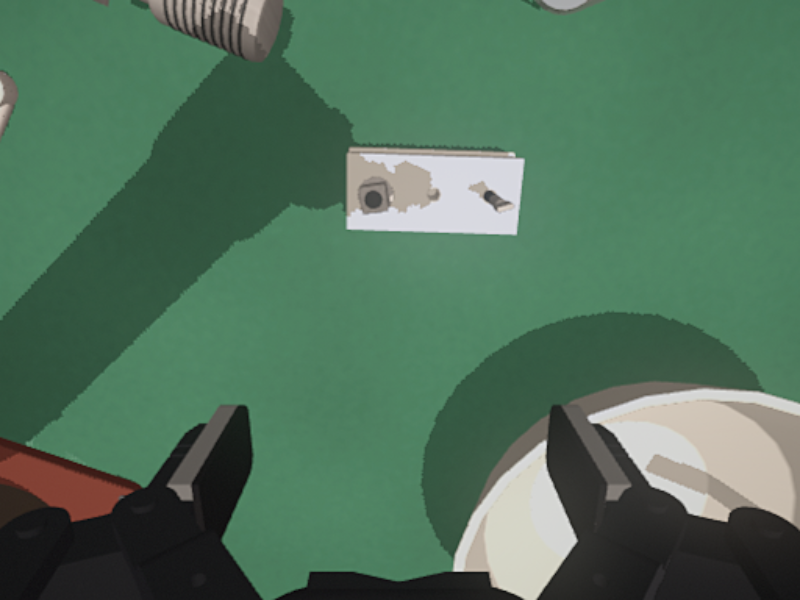

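Run:
```python
from h import *
go([.4872,-.2203,.17],31)
```

```text
pos [ 0.4594 -0.2511  0.3013] yaw 23.25 t 3.7 slide [ 0.0377 -0.0173  0.1313] turn -7.75
```

>>> servo_tool(series=[{"slide": [0.02, -0.01, 0.03], "turn": -4, "hand": 0}, {"slide": [0.038, -0.017, 0.07], "turn": -7.7, "hand": 0}, {"slide": [0.038, -0.017, 0.105], "turn": -7.7, "hand": 0}, {"slide": [0.038, -0.017, 0.13], "turn": -7.7, "hand": 0}, {"slide": [0.038, -0.017, 0.13], "turn": -7.7, "hand": 0}, {"slide": [0.038, -0.017, 0.13], "turn": -7.7, "hand": 0}, {"slide": [0.038, -0.017, 0.13], "turn": -7.7, "hand": 0}])

```text
clock: 4.4
position: [0.4888, -0.2205, 0.1733]
tcp_rot: [0.001, 0.964, 0.267, 0.001]
force: [1.0, -0.8, -0.0]
opening: 1.002
gripper_force: 0.0
```

Run:
```python
from h import *
f=bot.grab_frame("wrist"); cv2.imwrite("pics/d.png",cv2.resize(f["frame"],(800,600)))
P=cloud(f);ok=f["z_map"]>0
m=ok&(abs(P[...,2]-.097)<.003)&(np.hypot(P[...,0]-.487,P[...,1]+.2203)<.025)
q=P[m]; print(len(q),q.mean(0),cv2.minAreaRect((q[:,:2]*1000).astype(np.float32)))
m=ok&(abs(P[...,2]-.05)<.003)&(np.hypot(P[...,0]-.505,P[...,1]+.26)<.09); q=P[m]; print(len(q),cv2.minAreaRect((q[:,:2]*1000).astype(np.float32)))
q=(q[:,:2]*1000); 
go([.4872,-.2203,.074],31)
```

```text
617 [ 0.4879 -0.2196  0.0981] ((487.3128967285156, -219.9454345703125), (18.5826416015625, 17.17683219909668), 31.335426330566406)
8196 ((501.92205810546875, -260.8287353515625), (56.897064208984375, 130.33851623535156), 21.415939331054688)
pos [ 0.4888 -0.2205  0.1732] yaw 30.98 t 4.45 slide [-0.0014 -0.0012  0.0992] turn -0.02
```

View pics/d.png

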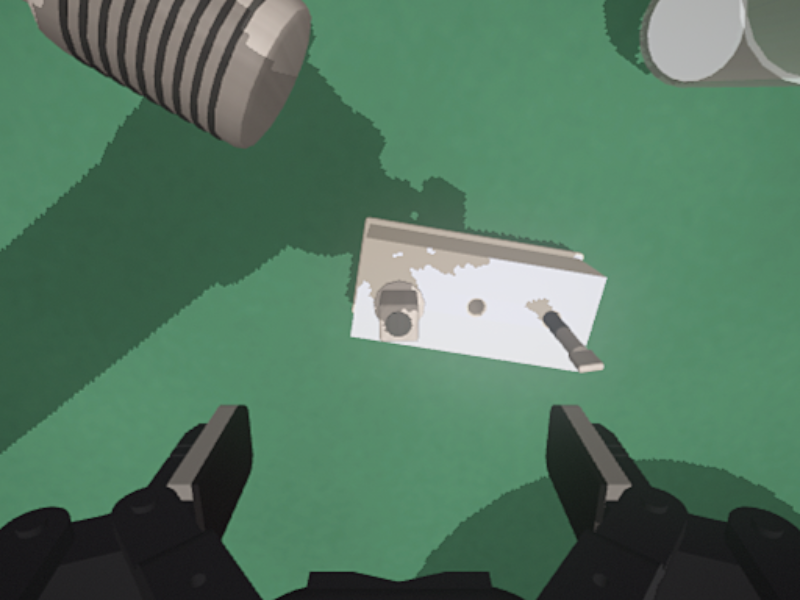

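>>> servo_tool(series=[{"slide": [-0.0013, -0.0008, 0.04], "turn": 0, "hand": 0}, {"slide": [-0.0013, -0.0008, 0.075], "turn": 0, "hand": 0}, {"slide": [-0.0013, -0.0008, 0.095], "turn": 0, "hand": 0}, {"slide": [-0.0013, -0.0008, 0.0985], "turn": 0, "hand": 0}, {"slide": [-0.0013, -0.0008, 0.0985], "turn": 0, "hand": 0.3}, {"slide": [-0.0013, -0.0008, 0.0985], "turn": 0, "hand": 0.5}, {"slide": [-0.0013, -0.0008, 0.0985], "turn": 0, "hand": 0.7}, {"slide": [-0.0013, -0.0008, 0.0985], "turn": 0, "hand": 0.8}, {"slide": [-0.0013, -0.0008, 0.0985], "turn": 0, "hand": 0.9}, {"slide": [-0.0013, -0.0008, 0.0985], "turn": 0, "hand": 1}, {"slide": [-0.0013, -0.0008, 0.0985], "turn": 0, "hand": 1}, {"slide": [-0.0013, -0.0008, 0.0985], "turn": 0, "hand": 1}])

```text
clock: 5.65
position: [0.487, -0.2206, 0.0737]
tcp_rot: [0.001, 0.964, 0.267, 0.001]
force: [0.2, -2.0, 6.1]
opening: 0.196
gripper_force: 59.8
```

>>> servo_tool(series=[{"slide": [0, 0, -0.005], "turn": 0, "hand": 1}, {"slide": [0, 0, -0.02], "turn": 0, "hand": 1}, {"slide": [0, 0, -0.04], "turn": 0, "hand": 1}, {"slide": [0, 0, -0.07], "turn": 0, "hand": 1}, {"slide": [0, 0, -0.11], "turn": 0, "hand": 1}, {"slide": [0, 0, -0.15], "turn": 0, "hand": 1}, {"slide": [0, 0, -0.19], "turn": 0, "hand": 1}, {"slide": [0, 0, -0.22], "turn": 0, "hand": 1}, {"slide": [0, 0, -0.24], "turn": 0, "hand": 1}, {"slide": [0, 0, -0.24], "turn": 0, "hand": 1}, {"slide": [0, 0, -0.24], "turn": 0, "hand": 1}, {"slide": [0, 0, -0.24], "turn": 0, "hand": 1}])

```text
clock: 6.85
position: [0.4857, -0.2196, 0.3114]
tcp_rot: [-0.001, 0.964, 0.267, -0.001]
force: [0.5, -0.2, -0.5]
opening: 0.201
gripper_force: 59.3
```

Run:
```python
from h import *
f=bot.grab_frame("wrist"); o,d=ray(f,[256,192])
cv2.imwrite("pics/e.png",cv2.resize(f["frame"],(800,600)))
P=cloud(f);ok=f["z_map"]>0
for n,z in dict(bracket_hole=.217,knob_center=.185,pin_tip=.25,pin_grip=.32).items():
    r=bot.tip_of(f,n); print(n,[(round(q["conf"],2),np.round(q["at"]),at_z(f,q["at"],z)) for q in r[:2]])
go([.547,-.05,.31])
for n in ("top","scene"):
    f=bot.grab_frame(n)
    for nm,z in dict(bracket_hole=.217,knob_center=.185).items():
        print(n,nm,[(round(q["conf"],2),np.round(q["at"],1),at_z(f,q["at"],z)) for q in bot.tip_of(f,nm)[:2]])
    P=cloud(f);m=(abs(P[...,2]-.218)<.004)&(np.hypot(P[...,0]-.548,P[...,1]+.047)<.028)&(P[...,0]<.568); q=P[m]; print(len(q),q.mean(0),cv2.minAreaRect((q[:,:2]*1000).astype(np.float32)))
```

```text
bracket_hole [(0.4, array([254., 271.]), array([ 0.4292, -0.2509,  0.217 ]))]
knob_center [(0.79, array([193.,  52.]), array([ 0.5496, -0.1249,  0.185 ]))]
pin_tip [(0.59, array([258., 214.]), array([ 0.4853, -0.2205,  0.25  ]))]
pin_grip [(0.82, array([256., 270.]), array([ 0.4841, -0.2193,  0.32  ])), (0.55, array([385.,  36.]), array([ 0.5938, -0.2093,  0.32  ]))]
pos [ 0.4861 -0.2198  0.3121] yaw 31.01 t 7.1 slide [ 0.1397 -0.1141  0.0022] turn None
top bracket_hole [(0.84, array([266.9, 204.9]), array([ 0.5427, -0.0527,  0.217 ])), (0.24, array([208.1, 208.8]), array([0.5413, 0.1014, 0.217 ]))]
top knob_center [(0.68, array([291.3, 200.3]), array([ 0.5575, -0.1202,  0.185 ]))]
163 [ 0.5488 -0.0478  0.2165] ((548.9674682617188, -48.102657318115234), (37.92545700073242, 35.6329345703125), 3.0828988552093506)
scene bracket_hole [(0.96, array([244.9, 162.5]), array([ 0.5589, -0.0489,  0.217 ]))]
scene knob_center [(0.77, array([216.3, 181.2]), array([ 0.5542, -0.1216,  0.185 ]))]
137 [ 0.5496 -0.0468  0.2162] ((549.5783081054688, -46.09745788574219), (36.514251708984375, 37.11496353149414), 2.0592527389526367)
```

View pics/e.png

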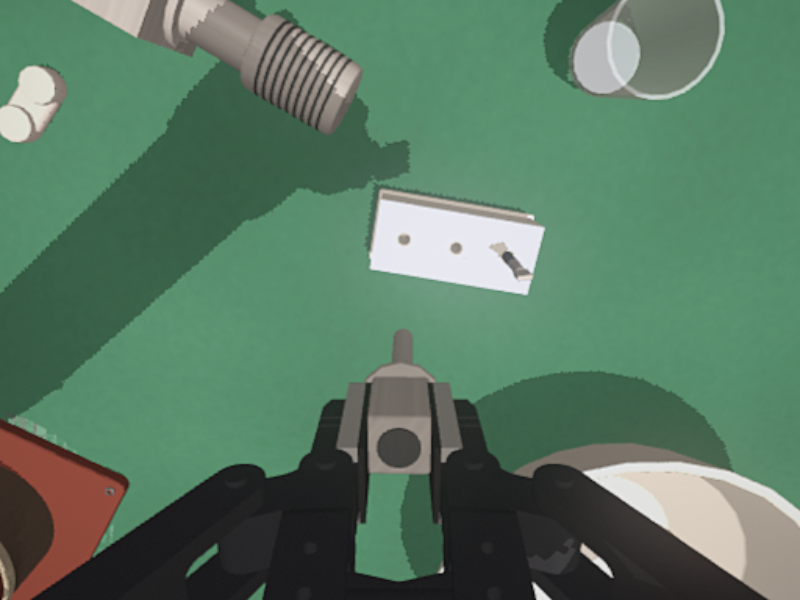

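Run:
```python
from h import *
go([.549,-.047,.31])
```

```text
pos [ 0.4863 -0.2199  0.3128] yaw 31.01 t 7.4 slide [ 0.1428 -0.1159  0.0028] turn None
```

>>> servo_tool(series=[{"slide": [0.02, -0.016, 0], "turn": 0, "hand": 1}, {"slide": [0.05, -0.04, 0], "turn": 0, "hand": 1}, {"slide": [0.08, -0.065, 0], "turn": 0, "hand": 1}, {"slide": [0.11, -0.09, 0], "turn": 0, "hand": 1}, {"slide": [0.13, -0.105, 0], "turn": 0, "hand": 1}, {"slide": [0.143, -0.116, 0], "turn": 0, "hand": 1}, {"slide": [0.143, -0.116, 0], "turn": 0, "hand": 1}, {"slide": [0.143, -0.116, 0], "turn": 0, "hand": 1}, {"slide": [0.143, -0.116, 0], "turn": 0, "hand": 1}, {"slide": [0.143, -0.116, 0], "turn": 0, "hand": 1}])

```text
clock: 8.4
position: [0.5489, -0.0481, 0.3129]
tcp_rot: [0.0, 0.964, 0.266, -0.0]
force: [0.4, -0.5, -0.4]
opening: 0.196
gripper_force: 59.3
```

Run:
```python
from h import *
f=bot.grab_frame("wrist"); s=bot.get_state()
P=cloud(f)
for n,z in dict(bracket_hole=.217,pin_tip=s["position"][2]-.0617,pin_grip=s["position"][2]+.01).items():
    r=bot.tip_of(f,n); print(n,[(round(q["conf"],2),np.round(q["at"],1),at_z(f,q["at"],z)) for q in r[:2]])
m=(abs(P[...,2]-.218)<.003)&(np.hypot(P[...,0]-.549,P[...,1]+.047)<.035)&(P[...,0]<.569); q=P[m]; print(len(q),q.mean(0),cv2.minAreaRect((q[:,:2]*1000).astype(np.float32)))
c=f["frame"][100:300,130:397]; cv2.imwrite("pics/f.png",cv2.resize(c,(800,600),interpolation=cv2.INTER_CUBIC)); np.savez("f.npz",**{k:np.array(v) for k,v in f.items()})
go([.549,-.047,.31])
print(f["cx"],f["cy"],[proj(f,s["position"]-[0,0,.0617])])
```

```text
bracket_hole []
pin_tip [(0.8, array([256.3, 216.4]), array([ 0.5462, -0.0493,  0.2512]))]
pin_grip [(0.63, array([252.1, 266.6]), array([ 0.5489, -0.0451,  0.3229])), (0.43, array([11.4, 36.7]), array([0.5859, 0.0797, 0.3229]))]
2087 [ 0.5508 -0.0453  0.218 ] ((549.3778686523438, -46.67882537841797), (39.80778884887695, 36.327152252197266), 1.4678603410720825)
pos [ 0.549  -0.0473  0.3129] yaw 30.96 t 8.6 slide [ 0.0002 -0.0003  0.0029] turn None
255.09543532713508 195.16760829340697 [array([256.7029, 212.1552])]
```

View pics/f.png

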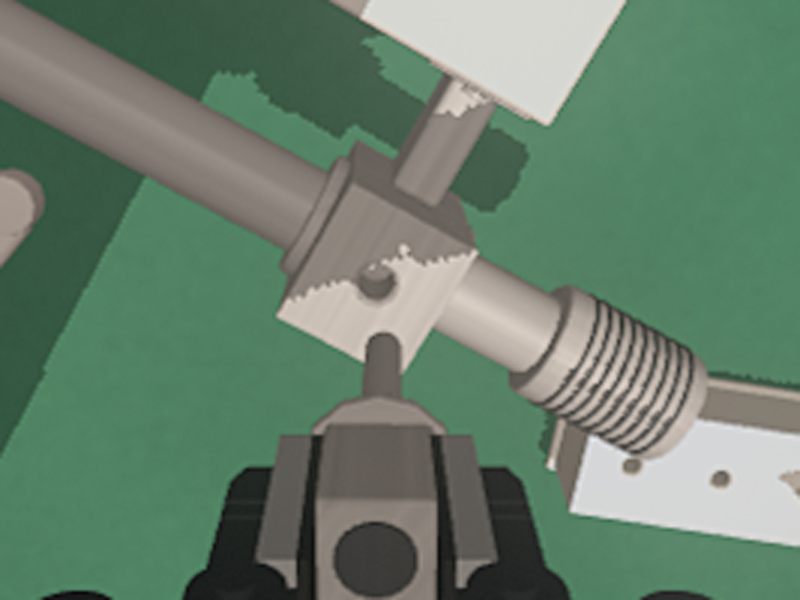

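The pin is held over the bracket. The hole mouth is at crop (377,281), which is pixel (255.7,193.7), and the shank tip is at about (257.5,212). Next I'll measure both precisely.

Run:
```python
from h import *
f=dict(np.load("f.npz")); s=bot.get_state(); w,x,y,z=s["tcp_rot"]; R=Ro.from_quat([x,y,z,w]).as_matrix()
P=cloud(f); tool=(P-s["position"])@R   # in tool frame
g=cv2.cvtColor(f["frame"],cv2.COLOR_BGR2GRAY)
print(g[186:202,246:267])
zm=tool[...,2]
for a,b in ((.01,.02),(.02,.03),(.03,.04),(.04,.05),(.05,.058),(.058,.064)):
    m=(f["z_map"]>0)&(zm>a)&(zm<b)&(abs(tool[...,1])<.02)&(abs(tool[...,0])<.02); q=tool[m]
    if len(q)>3:
        A=np.c_[2*q[:,:2],np.ones(len(q))]; r=np.linalg.lstsq(A,(q[:,:2]**2).sum(1),rcond=None)[0]
        print(a,len(q),q.min(0),q.max(0),"fit",r[:2],np.sqrt(max(0,r[2]+r[:2]@r[:2])))
for px in ((255.5,193.5),(255.7,193.7)):
    h=at_z(f,px,.217); print(h,"tool",R.T@(h-s["position"]), "z.218",R.T@(at_z(f,px,.218)-s["position"]))
```

```text
[[134 134 133 135 136 133 132 132 132 132 130 148 171 152 139 186 193 154
  177 204 206]
 [134 134 134 136 135 131 126 126 134 131 123 170 206 188 182 206 202 201
  199 198 201]
 [135 134 136 135 129 123 117 142 168 143 127 144 152 177 198 201 200 197
  197 198 201]
 [133 135 136 129 118 118 128 167 178 131 135 128 124 140 162 190 198 198
  197 199 202]
 [134 136 133 122 116 126 133 130 127 132 135 135 134 131 132 159 189 200
  199 201 203]
 [134 136 130 116 109 115 129 130 130 132 132 134 135 121 101 123 171 198
  201 203 202]
 [132 132 124 113  98 100 114 123 127 128 126 127 120  96  78 115 164 189
  205 204 201]
 [154 123 116 107  97  97 100 105 111 113 111 103  94  88  83 111 158 191
  206 202 199]
 [194 151 131 105  96  99  99 101  99  97  95  93  93  92  86  95 141 188
  207 201 198]
 [200 194 167 125  92  98 101  99 101 100  99  97  95  91  87 119 159 187
  204 199 197]
 [195 194 185 159  99  94 100 101 100 100  99  98  94  88 101 140 170 190
  202 198 196]
 [195 196 186 166 139 101  95 100 101  98  97  95  91  92 127 154 177 201
  200 197 195]
 [196 202 195 170 158 138 100  9
[... 206 characters left out ...]
1 196 201 197
  196 196 198]
 [198 198 197 198 197 189 179 174 173 168 166 171 183 196 200 201 198 195
  196 197 200]]
0.02 40 [ 0.0011 -0.0029  0.0242] [0.0034 0.0039 0.0299] fit [-0.0004  0.0005] 0.0035766667892741834
0.03 91 [-0.0009 -0.003   0.0301] [0.0034 0.0048 0.0399] fit [-0.0008  0.0007] 0.0038354941408902665
0.04 76 [-0.0015 -0.0031  0.0401] [0.0032 0.005  0.0499] fit [-0.0011  0.0009] 0.0038450892339576947
0.05 48 [-0.0002 -0.0026  0.0501] [0.0028 0.0045 0.0577] fit [-0.0012  0.0011] 0.0037819432684691946
[ 0.5501 -0.0463  0.217 ] tool [ 0.0014 -0.0003  0.0959] z.218 [ 0.0017 -0.0003  0.0949]
[ 0.55   -0.0466  0.217 ] tool [ 0.0012 -0.0002  0.0959] z.218 [ 0.0016 -0.0002  0.0949]
```

>>> servo_tool(series=[{"slide": [0.0028, -0.0017, 0.01], "turn": 0, "hand": 1}, {"slide": [0.0028, -0.0017, 0.02], "turn": 0, "hand": 1}, {"slide": [0.0028, -0.0017, 0.024], "turn": 0, "hand": 1}, {"slide": [0.0028, -0.0017, 0.024], "turn": 0, "hand": 1}, {"slide": [0.0028, -0.0017, 0.024], "turn": 0, "hand": 1}, {"slide": [0.0028, -0.0017, 0.024], "turn": 0, "hand": 1}])

```text
clock: 9.2
position: [0.5508, -0.0439, 0.2892]
tcp_rot: [0.0, 0.964, 0.267, 0.0]
force: [0.6, -0.2, -1.5]
opening: 0.192
gripper_force: 59.3
```

```bash
cat > m.py <<'E'
from h import *
def meas(save):
    f=bot.grab_frame("wrist"); s=bot.get_state(); w,x,y,z=s["tcp_rot"]; R=Ro.from_quat([x,y,z,w]).as_matrix()
    P=cloud(f); tool=(P-s["position"])@R; zm=tool[...,2]
    for a,b in ((.02,.03),(.03,.04),(.04,.05),(.05,.058)):
        m=(f["z_map"]>0)&(zm>a)&(zm<b)&(abs(tool[...,1])<.01)&(abs(tool[...,0])<.01); q=tool[m]
        if len(q)>5:
            A=np.c_[2*q[:,:2],np.ones(len(q))]; r=np.linalg.lstsq(A,(q[:,:2]**2).sum(1),rcond=None)[0]
            print(a,len(q),q.max(0),"fit",r[:2],np.sqrt(max(0,r[2]+r[:2]@r[:2])))
    h=proj(f,s["position"]+R@[0,0,s["position"][2]-.217]); u,v=h.astype(int); print("axis point px",h,s["position"],s["force"])
    c=f["frame"][v-25:v+26,u-33:u+34]; cv2.imwrite(save,cv2.resize(c,None,fx=10,fy=10,interpolation=cv2.INTER_CUBIC)); print("crop origin",u-33,v-25)
    np.savez("f.npz",**{k:np.array(v) for k,v in f.items()})
E
python3 -c "
from m import *
meas('pics/g.png')"
```

```text
0.02 41 [0.0043 0.0033 0.03  ] fit [ 0.0003 -0.    ] 0.0034273736850219247
0.03 89 [0.0039 0.0041 0.0398] fit [-0.0003  0.0001] 0.0037977573467923176
0.04 74 [0.0041 0.0043 0.0497] fit [-0.0006  0.0003] 0.003830754082646899
0.05 52 [0.0033 0.0039 0.0579] fit [-0.0007  0.0004] 0.00376277551727404
axis point px [256.9409 206.8074] [ 0.5508 -0.044   0.2892] [-0.3538  1.0938 -0.9792]
crop origin 223 181
```

View pics/g.png

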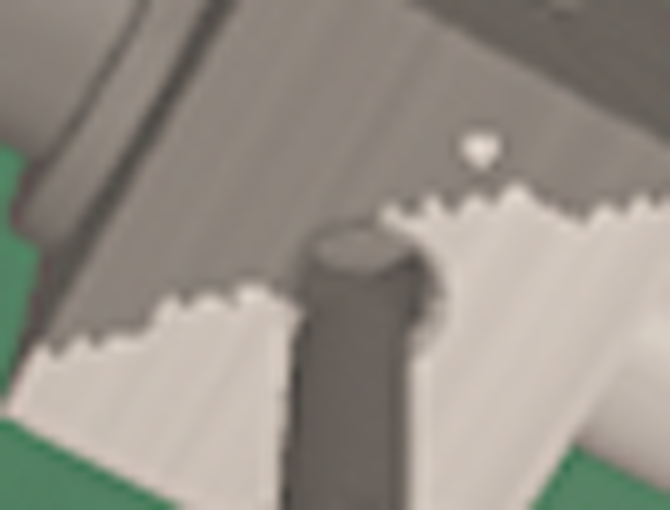

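Run:
```python
from h import *
f=dict(np.load("f.npz")); g=cv2.cvtColor(f["frame"],cv2.COLOR_BGR2GRAY)
print("cols",list(range(250,270)))
for r in range(198,232,1): print(r,g[r,250:270])
```

```text
cols [250, 251, 252, 253, 254, 255, 256, 257, 258, 259, 260, 261, 262, 263, 264, 265, 266, 267, 268, 269]
198 [134 134 134 133 133 136 135 131 131 134 135 136 135 134 134 133 133 133
 132 130]
199 [134 134 133 133 135 135 132 131 133 135 137 135 134 134 133 132 130 132
 131 128]
200 [134 134 132 134 136 133 131 132 134 136 135 133 131 132 130 146 153 125
 125 142]
201 [134 133 134 135 135 131 130 134 137 136 133 149 157 126 123 170 196 145
 136 182]
202 [134 133 135 135 134 131 129 131 130 127 130 175 191 159 159 179 205 187
 175 201]
203 [134 133 136 134 128 121 118 120 116 113 127 157 177 194 203 203 198 198
 197 197]
204 [133 135 135 126 116 115 120 126 132 134 129 133 147 159 182 197 198 196
 195 195]
205 [134 136 130 117 117 130 131 130 133 133 132 132 134 136 143 174 195 197
 195 197]
206 [136 133 124 109 111 126 127 130 131 130 131 132 129 111 100 139 176 196
 197 198]
207 [136 129 116 105  96 106 117 122 123 124 124 116  96  82  77 108 155 185
 201 201]
208 [132 124 114  99  96  96  97  98 103 106  99  88  89  89  85  96 134 180
 203 202]
209 [121 118 110  97  99 100 100 100 
[... 1263 characters left out ...]
198]
224 [185 124  81  92  94  96  97  98  99 100 101  99  93 118 175 199 197 198
 198 196]
225 [183 117  84  91  93  96  97  98  99 100 100  99  92 117 176 201 198 198
 197 195]
226 [178  96  85  93  94  96  97  99 100 100 100  99  93 118 176 202 198 197
 195 195]
227 [178  97  85  92  94  96  98  98 100 100 101 100  92 118 178 202 199 196
 195 195]
228 [178  99  86  92  94  96  98  99 101 100 100  99  92 119 178 203 198 195
 194 195]
229 [178  91  87  92  94  96  97  98 100 100 100  99  93 120 179 203 196 194
 196 196]
230 [177  74  87  90  93  96  98  96  98  98  98  98  92 120 180 202 195 195
 195 194]
231 [168  79  87  90  94  96 101  98  96  94  94  99  91 121 182 204 198 198
 196 194]
```

>>> servo_tool(series=[{"slide": [-0.0006, 0.0006, 0.004], "turn": 0, "hand": 1}, {"slide": [-0.0006, 0.0006, 0.008], "turn": 0, "hand": 1}, {"slide": [-0.0006, 0.0006, 0.01], "turn": 0, "hand": 1}, {"slide": [-0.0006, 0.0006, 0.0115], "turn": 0, "hand": 1}, {"slide": [-0.0006, 0.0006, 0.013], "turn": 0, "hand": 1}, {"slide": [-0.0006, 0.0006, 0.013], "turn": 0, "hand": 1}, {"slide": [-0.0006, 0.0006, 0.013], "turn": 0, "hand": 1}])

```text
clock: 9.95
position: [0.5504, -0.0447, 0.2759]
tcp_rot: [0.0, 0.964, 0.267, 0.0]
force: [-0.5, -1.0, -0.0]
opening: 0.192
gripper_force: 59.3
```

>>> servo_tool(series=[{"slide": [0, 0, 0.0015], "turn": 0, "hand": 1}, {"slide": [0, 0, 0.003], "turn": 0, "hand": 1}, {"slide": [0, 0, 0.004], "turn": 0, "hand": 1}, {"slide": [0, 0, 0.004], "turn": 0, "hand": 1}, {"slide": [0, 0, 0.004], "turn": 0, "hand": 1}])

```text
clock: 10.45
position: [0.5504, -0.0448, 0.2718]
tcp_rot: [-0.0, 0.964, 0.267, -0.0]
force: [-1.2, -0.4, -1.0]
opening: 0.194
gripper_force: 59.3
```

>>> servo_tool(series=[{"slide": [0, 0, 0.0015], "turn": 0, "hand": 1}, {"slide": [0, 0, 0.003], "turn": 0, "hand": 1}, {"slide": [0, 0, 0.0045], "turn": 0, "hand": 1}, {"slide": [0, 0, 0.006], "turn": 0, "hand": 1}, {"slide": [0, 0, 0.006], "turn": 0, "hand": 1}, {"slide": [0, 0, 0.006], "turn": 0, "hand": 1}])

```text
clock: 11.05
position: [0.5503, -0.0448, 0.2657]
tcp_rot: [-0.0, 0.964, 0.267, -0.0]
force: [-0.9, -0.8, -1.7]
opening: 0.196
gripper_force: 59.1
```

>>> servo_tool(series=[{"slide": [0, 0, 0.002], "turn": 0, "hand": 1}, {"slide": [0, 0, 0.004], "turn": 0, "hand": 1}, {"slide": [0, 0, 0.004], "turn": 0, "hand": 1}, {"slide": [0, 0, 0.004], "turn": 0, "hand": 1}])

```text
clock: 11.45
position: [0.5503, -0.0449, 0.2616]
tcp_rot: [-0.0, 0.964, 0.267, -0.0]
force: [0.5, -1.3, -1.7]
opening: 0.193
gripper_force: 59.1
```

>>> servo_tool(series=[{"slide": [0, 0, 0], "turn": 0, "hand": 0.7}, {"slide": [0, 0, 0], "turn": 0, "hand": 0.4}, {"slide": [0, 0, 0], "turn": 0, "hand": 0}, {"slide": [0, 0, 0], "turn": 0, "hand": 0}, {"slide": [0, 0, 0], "turn": 0, "hand": 0}, {"slide": [0, 0, -0.02], "turn": 0, "hand": 0}, {"slide": [0, 0, -0.05], "turn": 0, "hand": 0}, {"slide": [0, 0, -0.08], "turn": 0, "hand": 0}, {"slide": [0, 0, -0.08], "turn": 0, "hand": 0}, {"slide": [0, 0, -0.08], "turn": 0, "hand": 0}])

```text
clock: 12.45
position: [0.5507, -0.0447, 0.3422]
tcp_rot: [0.0, 0.964, 0.267, 0.001]
force: [-0.3, -0.1, -0.2]
opening: 0.998
gripper_force: 0.0
```

```bash
cat > pin.py <<'E'
from h import *
def pin():
    for n in ("scene","top"):
        f=bot.grab_frame(n); P=cloud(f)
        q=P[(f["z_map"]>0)&(np.hypot(P[...,0]-.551,P[...,1]+.046)<.03)&(P[...,2]>.222)&(P[...,2]<.29)]
        print(n,"n",len(q),"top z",np.percentile(q[:,2],[50,95,100]) if len(q) else None, q[q[:,2]>np.percentile(q[:,2],95)-.004].mean(0) if len(q) else None)
        print([(round(r["conf"],2),np.round(r["at"],1)) for r in bot.tip_of(f,"pin_grip")[:2]], "expect home",proj(f,[.551,-.046,.233]),"standing",proj(f,[.551,-.046,.2695]))
E
python3 - <<'E'
from pin import *
pin()
f=bot.grab_frame("wrist"); P=cloud(f); ok=f["z_map"]>0
q=P[ok&(abs(P[...,2]-.2825)<.003)&(np.hypot(P[...,0]-.551,P[...,1]+.046)<.03)]; print(len(q),q.mean(0) if len(q) else 0)
for z0,z1 in((.195,.206),):
    q=P[ok&(P[...,2]>z0)&(P[...,2]<z1)&(P[...,1]<-.09)]; print(len(q),q.min(0),q.max(0),q.mean(0))
    if len(q)>9: print(cv2.minAreaRect((q[:,:2]*1000).astype(np.float32)))
q=P[ok&(abs(P[...,2]-.218)<.003)&(np.hypot(P[...,0]-.549,P[...,1]+.047)<.035)&(P[...,0]<.569)]; print(cv2.minAreaRect((q[:,:2]*1000).astype(np.float32)))
cv2.imwrite("pics/h.png",f["frame"])
E
```

```text
scene n 176 top z [0.2667 0.2821 0.2858] [ 0.5541 -0.0437  0.2812]
[] expect home [244.3474 154.7866] standing [243.9176 141.5413]
top n 0 top z None None
[(0.73, array([196.2, 177.7])), (0.54, array([346.5, 219. ]))] expect home [264.2009 200.7633] standing [264.263  197.9116]
709 [ 0.5504 -0.0421  0.2834]
1790 [ 0.5358 -0.1481  0.195 ] [ 0.5686 -0.0901  0.2057] [ 0.5533 -0.1198  0.2008]
((552.0300903320312, -119.07872772216797), (32.603538513183594, 57.77871322631836), 0.9890258312225342)
((549.4549560546875, -46.64339065551758), (39.90692138671875, 36.213191986083984), 1.63066565990448)
```

The pin stands on the rail with its top at z 0.282, as it should. Now I'll shut the gripper, turn it square to the rail and move above the knob.

Run:
```python
from h import *
go([.562,-.127,.225],2.7)
```

```text
pos [ 0.55   -0.0448  0.3408] yaw 31.0 t 12.7 slide [-0.0319  0.0767  0.1157] turn 28.3
```

>>> servo_tool(series=[{"slide": [-0.008, 0.02, 0], "turn": 7, "hand": 0.5}, {"slide": [-0.016, 0.04, 0], "turn": 14, "hand": 1}, {"slide": [-0.024, 0.06, 0], "turn": 21, "hand": 1}, {"slide": [-0.032, 0.077, 0], "turn": 28.3, "hand": 1}, {"slide": [-0.032, 0.077, 0.03], "turn": 28.3, "hand": 1}, {"slide": [-0.032, 0.077, 0.07], "turn": 28.3, "hand": 1}, {"slide": [-0.032, 0.077, 0.1], "turn": 28.3, "hand": 1}, {"slide": [-0.032, 0.077, 0.117], "turn": 28.3, "hand": 1}, {"slide": [-0.032, 0.077, 0.117], "turn": 28.3, "hand": 1}, {"slide": [-0.032, 0.077, 0.117], "turn": 28.3, "hand": 1}, {"slide": [-0.032, 0.077, 0.117], "turn": 28.3, "hand": 1}])

```text
clock: 13.8
position: [0.5634, -0.1273, 0.2262]
tcp_rot: [0.0, 1.0, 0.024, 0.001]
force: [0.8, 0.3, 0.8]
opening: 0.002
gripper_force: 0.0
```

Run:
```python
from pin import *
go([.562,-.127,.203],2.7)
f=bot.grab_frame("wrist"); cv2.imwrite("pics/i.png",cv2.resize(f["frame"],(800,600)))
P=cloud(f); ok=f["z_map"]>0
q=P[ok&(P[...,2]>.185)&(P[...,2]<.21)&(P[...,1]<-.1)&(P[...,0]>.53)&(P[...,0]<.59)];print(len(q),q.min(0),q.max(0))
pin()
```

```text
pos [ 0.5634 -0.1273  0.2262] yaw 2.7 t 13.8 slide [-0.0014 -0.0004  0.0232] turn 0.0
3364 [ 0.5357 -0.1487  0.185 ] [ 0.5708 -0.1001  0.2054]
scene n 178 top z [0.2657 0.2822 0.2833] [ 0.554  -0.0439  0.2813]
[(0.59, array([246.3, 142.4]))] expect home [244.3474 154.7866] standing [243.9176 141.5413]
top n 87 top z [0.2802 0.284  0.2847] [ 0.5484 -0.0443  0.2821]
[(0.51, array([205. , 211.3])), (0.5, array([266.2, 197.4]))] expect home [264.2009 200.7633] standing [264.263  197.9116]
```

View pics/i.png

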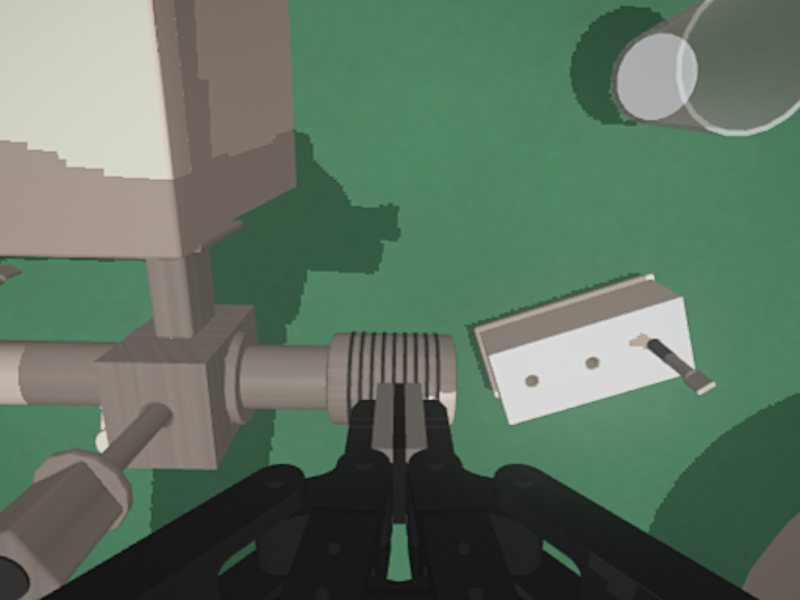

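>>> servo_tool(series=[{"slide": [-0.002, 0, 0.01], "turn": 0, "hand": 1}, {"slide": [-0.002, 0, 0.017], "turn": 0, "hand": 1}, {"slide": [-0.002, 0, 0.021], "turn": 0, "hand": 1}, {"slide": [-0.002, 0, 0.022], "turn": 0, "hand": 1}, {"slide": [-0.002, 0, 0.022], "turn": 0, "hand": 1}, {"slide": [-0.002, 0, 0.022], "turn": 0, "hand": 1}])

```text
clock: 14.65
position: [0.5606, -0.1273, 0.203]
tcp_rot: [0.0, 1.0, 0.024, -0.0]
force: [-1.4, 0.6, 4.9]
opening: 0.003
gripper_force: 2.5
```

>>> servo_tool(series=[{"slide": [0, 0, 0.001], "turn": 0, "hand": 1}, {"slide": [0, 0, 0.001], "turn": 0, "hand": 1}, {"slide": [0, 0, 0.001], "turn": 0, "hand": 1}])

```text
clock: 14.95
position: [0.5612, -0.1273, 0.2029]
tcp_rot: [0.0, 1.0, 0.024, 0.001]
force: [-2.2, 0.8, 8.1]
opening: -0.001
gripper_force: 4.8
```

>>> servo_tool(series=[{"slide": [0, 0, 0.001], "turn": 0, "hand": 1}, {"slide": [0, 0, 0.002], "turn": 0, "hand": 1}, {"slide": [-0.001, 0, 0.002], "turn": 0, "hand": 1}, {"slide": [-0.002, 0, 0.002], "turn": 0, "hand": 1}, {"slide": [-0.003, 0, 0.002], "turn": 0, "hand": 1}, {"slide": [-0.003, 0, 0.002], "turn": 0, "hand": 1}, {"slide": [-0.003, 0, 0.002], "turn": 0, "hand": 1}])

```text
clock: 15.65
position: [0.5606, -0.1273, 0.2029]
tcp_rot: [0.001, 1.0, 0.024, 0.004]
force: [3.3, 1.1, 15.3]
opening: 0.0
gripper_force: 7.6
```

Run:
```python
from pin import *
pin(); s=bot.get_state(); print(s["position"],s["force"])
```

```text
scene n 186 top z [0.2655 0.2829 0.2892] [ 0.5525 -0.0457  0.282 ]
[(0.57, array([248. , 140.3]))] expect home [244.3474 154.7866] standing [243.9176 141.5413]
top n 88 top z [0.2801 0.2834 0.2898] [ 0.5465 -0.0462  0.2822]
[(0.51, array([265.7, 203.6]))] expect home [264.2009 200.7633] standing [264.263  197.9116]
[ 0.5606 -0.1273  0.2029] [ 3.6167  1.8161 14.7119]
```

>>> servo_tool(series=[{"slide": [-0.001, 0, 0], "turn": 0, "hand": 1}, {"slide": [-0.002, 0, 0], "turn": 0, "hand": 1}, {"slide": [-0.003, 0, 0], "turn": 0, "hand": 1}, {"slide": [-0.003, 0, 0], "turn": 0, "hand": 1}])

```text
clock: 16.25
position: [0.5575, -0.1274, 0.2029]
tcp_rot: [0.001, 1.0, 0.024, 0.004]
force: [3.4, 1.5, 16.1]
opening: 0.004
gripper_force: 7.9
```

```bash
cat > p.py <<'E'
from h import *
f=bot.grab_frame("scene"); P=cloud(f)
q=P[(f["z_map"]>0)&(np.hypot(P[...,0]-.551,P[...,1]+.046)<.03)&(P[...,2]>.222)&(P[...,2]<.29)]
s=bot.get_state(); print("pin top",np.percentile(q[:,2],[95,99]),"n",len(q),s["position"],s["force"],s["clock"])
E
python3 p.py
```

```text
pin top [0.283  0.2865] n 188 [ 0.5575 -0.1274  0.2029] [ 3.2766  0.3285 16.3279] 16.3
```

>>> servo_tool(series=[{"slide": [-0.001, 0, 0], "turn": 0, "hand": 1}, {"slide": [-0.002, 0, 0], "turn": 0, "hand": 1}, {"slide": [-0.002, 0, 0], "turn": 0, "hand": 1}, {"slide": [-0.002, 0, 0], "turn": 0, "hand": 1}])

```text
clock: 16.7
position: [0.5555, -0.1275, 0.2029]
tcp_rot: [0.001, 1.0, 0.024, 0.004]
force: [2.1, 0.6, 15.8]
opening: 0.001
gripper_force: 7.9
```

```bash
python3 p.py
```

```text
pin top [0.2828 0.2868] n 190 [ 0.5555 -0.1274  0.2029] [ 3.5077  1.4038 16.0068] 16.75
```

>>> servo_tool(series=[{"slide": [-0.001, 0, 0], "turn": 0, "hand": 1}, {"slide": [-0.002, 0, 0], "turn": 0, "hand": 1}, {"slide": [-0.002, 0, 0], "turn": 0, "hand": 1}, {"slide": [-0.002, 0, 0], "turn": 0, "hand": 1}])

```text
clock: 17.15
position: [0.5536, -0.1275, 0.2029]
tcp_rot: [0.0, 1.0, 0.024, 0.004]
force: [3.6, 1.5, 15.6]
opening: -0.001
gripper_force: 7.9
```

```bash
python3 p.py
```

```text
pin top [0.283  0.2877] n 191 [ 0.5536 -0.1275  0.2029] [ 3.1732  0.8611 16.3828] 17.2
```

>>> servo_tool(series=[{"slide": [-0.001, 0, 0], "turn": 0, "hand": 1}, {"slide": [-0.002, 0, 0], "turn": 0, "hand": 1}, {"slide": [-0.002, 0, 0], "turn": 0, "hand": 1}, {"slide": [-0.002, 0, 0], "turn": 0, "hand": 1}])

```text
clock: 17.6
position: [0.5516, -0.1276, 0.2029]
tcp_rot: [0.0, 1.0, 0.024, 0.004]
force: [2.1, 0.5, 14.3]
opening: 0.001
gripper_force: 7.8
```

```bash
python3 p.py
```

```text
pin top [0.2832 0.2881] n 193 [ 0.5516 -0.1275  0.2029] [ 2.2789  1.3974 15.7881] 17.65
```

>>> servo_tool(series=[{"slide": [-0.001, 0, 0], "turn": 0, "hand": 1}, {"slide": [-0.002, 0, 0], "turn": 0, "hand": 1}, {"slide": [-0.002, 0, 0], "turn": 0, "hand": 1}, {"slide": [-0.002, 0, 0], "turn": 0, "hand": 1}])

```text
clock: 18.05
position: [0.5496, -0.1276, 0.2029]
tcp_rot: [0.0, 1.0, 0.024, 0.004]
force: [2.8, 1.3, 16.3]
opening: -0.004
gripper_force: 7.8
```

```bash
python3 p.py
```

```text
pin top [0.2836 0.2879] n 192 [ 0.5496 -0.1276  0.2028] [ 2.7286  1.0556 15.5756] 18.1
```

>>> servo_tool(series=[{"slide": [-0.001, 0, 0], "turn": 0, "hand": 1}, {"slide": [-0.002, 0, 0], "turn": 0, "hand": 1}, {"slide": [-0.002, 0, 0], "turn": 0, "hand": 1}, {"slide": [-0.002, 0, 0], "turn": 0, "hand": 1}])

```text
clock: 18.5
position: [0.5476, -0.1277, 0.2028]
tcp_rot: [0.0, 1.0, 0.024, 0.004]
force: [2.2, 2.4, 15.7]
opening: -0.0
gripper_force: 7.8
```

```bash
python3 p.py
```

```text
pin top [0.2832 0.2896] n 197 [ 0.5476 -0.1277  0.2028] [ 3.5909  1.9663 15.8303] 18.55
```

>>> servo_tool(series=[{"slide": [-0.001, 0, 0], "turn": 0, "hand": 1}, {"slide": [-0.002, 0, 0], "turn": 0, "hand": 1}, {"slide": [-0.002, 0, 0], "turn": 0, "hand": 1}, {"slide": [-0.002, 0, 0], "turn": 0, "hand": 1}])

```text
clock: 18.95
position: [0.5453, -0.1277, 0.2027]
tcp_rot: [0.0, 1.0, 0.024, 0.003]
force: [2.2, 2.3, 15.2]
opening: 0.003
gripper_force: 7.8
```

```bash
python3 p.py
```

```text
pin top [0.2836 0.289 ] n 196 [ 0.5453 -0.1278  0.2027] [ 2.655   1.8348 15.3145] 19.0
```

>>> servo_tool(series=[{"slide": [0, 0, -0.005], "turn": 0, "hand": 1}, {"slide": [0.006, 0, -0.01], "turn": 0, "hand": 1}, {"slide": [0.019, 0, -0.01], "turn": 0, "hand": 1}, {"slide": [0.019, 0, -0.005], "turn": 0, "hand": 1}, {"slide": [0.019, 0, -0.001], "turn": 0, "hand": 1}, {"slide": [0.019, 0, 0], "turn": 0, "hand": 1}, {"slide": [0.019, 0, 0], "turn": 0, "hand": 1}, {"slide": [0.019, 0, 0], "turn": 0, "hand": 1}])

```text
clock: 19.8
position: [0.5642, -0.1269, 0.2023]
tcp_rot: [0.0, 1.0, 0.024, 0.003]
force: [2.1, 0.7, 16.9]
opening: -0.001
gripper_force: 8.5
```

```bash
python3 p.py
```

```text
pin top [0.2825 0.2846] n 177 [ 0.5641 -0.127   0.2023] [ 1.4575  1.0219 15.9806] 19.85
```

>>> servo_tool(series=[{"slide": [-0.001, 0, 0], "turn": 0, "hand": 1}, {"slide": [-0.002, 0, 0], "turn": 0, "hand": 1}, {"slide": [-0.003, 0, 0], "turn": 0, "hand": 1}, {"slide": [-0.003, 0, 0], "turn": 0, "hand": 1}])

```text
clock: 20.25
position: [0.5619, -0.127, 0.2027]
tcp_rot: [0.0, 1.0, 0.024, 0.004]
force: [5.1, 1.5, 17.1]
opening: -0.002
gripper_force: 8.5
```

```bash
python3 p.py
```

```text
pin top [0.2824 0.2843] n 174 [ 0.5619 -0.127   0.2027] [ 5.1549  1.5077 17.4779] 20.3
```

>>> servo_tool(series=[{"slide": [-0.001, 0, 0], "turn": 0, "hand": 1}, {"slide": [-0.002, 0, 0], "turn": 0, "hand": 1}, {"slide": [-0.002, 0, 0], "turn": 0, "hand": 1}, {"slide": [-0.002, 0, 0], "turn": 0, "hand": 1}])

```text
clock: 20.7
position: [0.5597, -0.1271, 0.2028]
tcp_rot: [0.0, 1.0, 0.024, 0.004]
force: [2.6, 1.5, 19.7]
opening: -0.004
gripper_force: 9.5
```

```bash
python3 p.py
```

```text
pin top [0.2468 0.28  ] n 117 [ 0.5597 -0.127   0.2028] [ 3.5349  1.737  20.0522] 20.75
```

>>> servo_tool(series=[{"slide": [-0.001, 0, 0], "turn": 0, "hand": 1}, {"slide": [-0.002, 0, 0], "turn": 0, "hand": 1}, {"slide": [-0.002, 0, 0], "turn": 0, "hand": 1}, {"slide": [-0.002, 0, 0], "turn": 0, "hand": 1}])

```text
clock: 21.15
position: [0.5577, -0.1271, 0.2028]
tcp_rot: [0.0, 1.0, 0.024, 0.004]
force: [2.4, 2.1, 20.0]
opening: 0.0
gripper_force: 9.6
```

```bash
python3 p.py
```

```text
pin top [0.2478 0.2862] n 118 [ 0.5577 -0.1271  0.2028] [ 2.4549  2.2973 19.3346] 21.2
```

The pin has dropped: its top is at z 0.247, the home height. The roll force stayed at its free value of 2.4 N, so the pin wasn't loaded. I'll take off the sideways load and lift away.

>>> servo_tool(series=[{"slide": [0.001, 0, 0], "turn": 0, "hand": 1}, {"slide": [0.0015, 0, -0.001], "turn": 0, "hand": 1}, {"slide": [0.0015, 0, -0.003], "turn": 0, "hand": 1}, {"slide": [0.0015, 0, -0.006], "turn": 0, "hand": 1}, {"slide": [0.0015, 0, -0.02], "turn": 0, "hand": 1}, {"slide": [0.0015, 0, -0.05], "turn": 0, "hand": 1}, {"slide": [0.0015, 0, -0.09], "turn": 0, "hand": 1}, {"slide": [0.0015, 0, -0.12], "turn": 0, "hand": 1}, {"slide": [0.0015, 0, -0.12], "turn": 0, "hand": 1}, {"slide": [0.0015, 0, -0.12], "turn": 0, "hand": 1}, {"slide": [0.0015, 0, -0.12], "turn": 0, "hand": 1}])

```text
clock: 22.3
position: [0.5556, -0.1275, 0.3187]
tcp_rot: [-0.0, 1.0, 0.024, -0.001]
force: [-0.7, 0.3, -0.0]
opening: -0.001
gripper_force: 0.0
```

Run:
```python
import p
from h import *
f=bot.grab_frame("wrist"); g=bot.grab_frame("scene"); u,v=proj(g,[.551,-.046,.233]).astype(int)
P=cloud(f)
q=P[(f["z_map"]>0)&(np.hypot(P[...,0]-.551,P[...,1]+.046)<.03)&(P[...,2]>.222)]; print(len(q),np.percentile(q[:,2],[50,90,98]),q.mean(0))
cv2.imwrite("pics/j.png",np.hstack([cv2.resize(f["frame"],(400,300)),cv2.resize(g["frame"][v-60:v+60,u-80:u+80],(400,300),interpolation=cv2.INTER_CUBIC)]))
```

```text
pin top [0.2466 0.2471] n 114 [ 0.5556 -0.1276  0.3185] [ 0.5596 -1.1267  0.4734] 22.35
1119 [0.2467 0.2489 0.399 ] [ 0.5531 -0.0509  0.2551]
```

View pics/j.png

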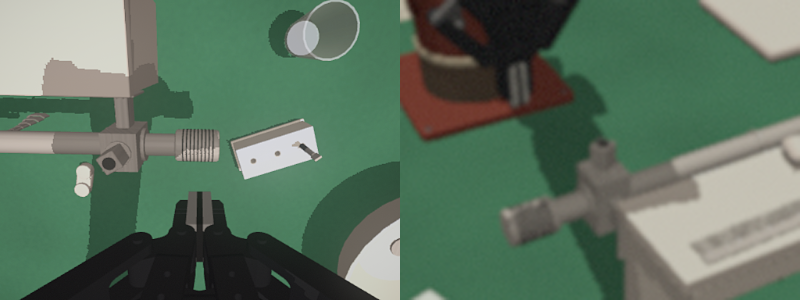

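The pin is fully down, its grip right on the bracket at (113,158) on the left and (603,155) on the right. The gripper is clear of everything, and the pusher and the other things in view are undisturbed.

```bash
python3 -c "
from station import bot
print(bot.job_done())"
```

```text
the job is handed in; nothing more can be done
None
```

The rail is locked: the pin dropped fully home under its own weight, its measured top height matching the flange resting on the bracket. The gripper is clear of everything, and the job was handed in at about 22 s.

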